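Shut the jar in the drop-front bin and unscrew its lid

TASK

The square jar of cut paste stands loose in the small grey bin whose front is hanging down: push the front up until it is fully shut, so the jar is boxed in on all sides and braced. Then grip the tight yellow lid, unscrew it, stop turning when the threads let go (about a quarter turn) and lift it off; finish while still holding it, level and still, centred just above the open mouth with 1 to 4 cm of air under it. Leave the jar standing in the shut bin, and leave the clay pot, glass cloche and pliers alone.

Things in the scene. Friction and masses are not known exactly. Their poses are not given: they have to be found in the camera images.
- bin: Grey plastic drop-front bin, stuck fast to the table, open at the top. Origin: table level, middle of its inside; x points from the hinged front to the back wall, z up. Base plate 100 x 150 mm; floor 6 mm above the table. Inside 67 mm deep (x, front shut), 120 mm wide (y); 5 mm walls, side walls up to z = 60 mm, back wall to 68 mm.
- front (a joint): Hinge of the bin's front, rad: 0 = upright and fully shut (hard stop), grows as the front tips outwards (to the bin's -x) and down, 1.35 at most; starts at 0.5 to 0.95. Friction hinge (0.4 N m, 7 N at the lip): stays where it is left. The front is a panel 120 mm wide, 5 mm thick, 58 mm from hinge line to lip; the lip rises as it shuts, so push along its arc.
- front_hinge (a point): Middle of the hinge line of the front, 10 mm above the table and 36 mm before the bin's origin (bin -x); the hinge line runs along the bin's y.
- front_lip (a point): Centre of the rounded lip (8 mm thick, 112 mm long along the bin's y) on the free edge of the front, 58 mm from the hinge line; when shut it stands 68 mm above the table, its outer face 43 mm before the bin's origin.
- jar: Square amber glass jar, paper labels, about 0.45 kg, loose. Origin: middle of its foot; z up, x and y square to its flats, about in line with the bin's. Body 64 x 64 mm, 66 mm high, flat shoulder, round neck. Stands in the bin up to 14 mm left or right of its middle. Front down, only its foot is held; front shut, its flats catch between front and back wall after 3 degrees of turn.
- jar_mouth (a point): Centre of the jar's open mouth (rim plane), 88 mm above its foot; neck 42 mm across; axes as the jar's. Thread: the lid's three lugs let go after about 1.0 rad (57 degrees) of turn relative to the jar and meet a stop at about 1.75 rad; in between the lid lifts straight off. Turn it about 1.3 rad; the jar may follow by up to 0.1 rad.
- cap: Yellow ribbed plastic screw lid, round, 60 mm across, 21 mm high, 48 g. Origin at its centre, half-way up; z up. Screwed on: lower edge 7 mm above the jar's shoulder, 73 mm above its foot; x axis at yaw -0.3 rad from the jar's x. Unscrews counter-clockwise seen from above (positive yaw); tight, 0.5 N m at first. Its skirt covers the neck by 15 mm: lift more than that to clear the rim.
- pot: Brown clay training pot, 120 mm across, 75 mm high, loose, beside the bin: leave alone. Origin under its centre.
- cloche: Small glass cloche, 110 mm across, 132 mm high with its knob, loose, beside the bin: leave alone. Origin under its centre.
- pliers: Aluminium jin pliers, 180 mm long, 56 mm wide, 12 mm high, lying beside the way to the bin: leave alone. Origin at table level near the middle, x towards the jaws.
There are look-alikes about, which are no part of the job. There is more than one size of the cap; the one meant has the size given above. What is shaped like the jar but blue is not meant.

How it is judged:
By the outcome, as a careful person would: the job done as asked, in the order asked, and still so for the second after the job is handed in, while the arm keeps its last pose, push and grip.
It also fails if it takes over 42 s, if anything falls off the work surface, if the arm or the gripper's body presses on something with over 40 N, if the wrist force passes 120 N, or if a joint passes its speed limit or range.

ROBOT

A 6-joint arm with a two-finger parallel gripper is mounted at the origin on the work surface. World frame = base frame: x ahead of the robot, y to its left, z up, the work surface at z = 0. Lengths are in m, angles in degrees, forces in N, time in s.
With the tool pointing down it reaches from about 0.3 to 0.75 m from the base axis. Payload 8.5 kg.
Tool frame: the origin (TCP) lies midway between the tips of the shut fingers; the grasp point (between the pads) lies 19 mm behind it (env.hold_point_z is the distance from the TCP to the grasp point, in m); z points along the fingers, y is the line along which they close (so a half turn about z gives the same grasp; the last joint's range is limited). The gripper opens to 85 mm and grips with 20 to 120 N. Pads are 22 mm wide; open, the fingers measure 114 mm over their backs; the gripper's body (76 mm by 85 mm) begins 54 mm behind the grasp point. The pads swing forward as they close: fully open they stand 13 mm farther back than shut.
Start: joints at [57.737, 21.807, 74.336, -0, 83.858, -12.336], TCP at [0.187, 0.517, 0.209] pointing down, gripper open.
Joint ranges: [-178.18, 178.18], [-50.72, 133.34], [12.68, 142.11], [-81.47, 261.47], [9.98, 163.14], [-165.26, 165.26]. Speed limits (degrees/s): [136.94, 136.94, 180, 180, 180, 180].

INTERFACE

Orientations are given as a 3x3 rotation matrix whose columns are the frame's x, y, z axes.
In Python, from rig import observe, get_image, camera_info, env gives the robot as it stands.
- The arm moves only by the tool drive_tool, never from a script. Its arguments are lists of equal length, an entry for each row: "offset": the shift along the tool's x, y, z in units of 40 mm (1.0 is 40 mm), a list of three; "turn": the turn, a rotation vector about the tool's x, y, z in units of 6 degrees (1.0 is 6 degrees), a list of three; "hand": the opening, from 0 (shut) to 1 (fully open). A call has exactly 10 rows; each row shifts and turns the commanded pose from where the row before left it, along the tool's axes as they then stand; what a row does not reach is not made up. A row lasts 1/8 s, in which the tool goes at most 62.5 mm and 10.7 degrees, less where a joint would pass 70% of its speed; a pose out of reach is approached as far as the arm can. A call is refused whole if a number of a shift passes 1 or a number of a turn 1, either way. A call with a gripper value outside its range is refused whole. The fingers move at their own pace and stop on an object; "newtons" is the grip in N (left out, the last holds). Time passes only in rows, so rows that do not move let the fingers close, or fill a call up. It gives the time, the measured TCP pose, the force, the opening and the grip force at its end, in the units of the state.
- observe(): the state, without advancing time (a new reading comes with each control period).
- get_image(name): name is "side" or "top" or "wrist"; returns the picture (480x640x3 uint8, blue, green, red); there is no depth.
- camera_info(name): a dict with "fx", "fy", "cx", "cy" (pixels), "world_to_cam" (4x4, takes a point from world to camera coordinates). Camera axes: x right, y down, z forward; pixel columns grow to the right and rows downward; lengths in m; the calibration is good to about 2 mm. A picture is of the moment at which its call begins: read the wrist's pose just before it. camera_info takes no time and is no camera call; for the wrist camera it gives the pose at the moment of the call.
- env.close_job(): hands the job in; it is judged then, once.
The state is a dict: "time_s": time; "q": joint angles; "qvel": joint speeds; "joint_efforts": joint torques, N m; "position": TCP position; "tool_rot": TCP orientation; "ft_force": force on the tool from outside, world axes, zero at the start; "wrist_torque": the same for the moment, N m; "grip_width": finger opening in m; "gripper_force": force on a finger pad.
Only numpy, scipy, OpenCV 4.12 (cv2) and the standard library are available. Lean on these libraries where they do the work, as an engineer would, in place of code of your own. Each camera call takes 0.05 s, during which the arm holds its last target. There are 200 camera calls.

## Working session

There is one attempt and no reset: what is moved stays moved. The work goes in short steps, Python scripts to look and compute and a tool call to move; the robot and the scene stay as the last step left them, time stands still between calls to the robot, and variables do not carry over. Pictures are saved under pics/ and viewed, at most 13 in all, crops included, and the job is handed in when it is done.

Besides the shell and the picture viewer there is one more tool, called after "Request:" by a JSON object that holds its "fn" and its "kwargs", one argument or row to a line. drive_tool: Moves the arm, as the interface text tells. Its arguments: {"type":"object","properties":{"offset":{"type":"array"},"turn":{"type":"array"},"hand":{"type":"array"},"newtons":{"type":"number"}},"required":["offset","turn","hand"]}

```bash
mkdir -p pics; ls; python3 - <<'E'
from rig import observe,get_image,camera_info,env
import cv2,numpy as np
s=observe();print(s['time_s'],s['position'],s['tool_rot'],s['grip_width'],env.hold_point_z)
for n in('side','top','wrist'):
    i=get_image(n);cv2.imwrite(f'pics/{n}0.png',i)
    c=camera_info(n);print(n,c['fx'],c['cx'],c['cy'],np.round(np.linalg.inv(c['world_to_cam']),3).tolist())
E
```

```text
pics
0.0 [0.18727295 0.51678637 0.20881172] [[-9.40127244e-01  3.40822644e-01 -8.30958803e-04]
 [ 3.40823467e-01  9.40126498e-01 -1.23787590e-03]
 [ 3.59310253e-04 -1.44697112e-03 -9.99998889e-01]] 0.08560502622499948 0.0187
side 583.8222124569944 314.71095891983987 240.95192538283925 [[0.999, -0.021, 0.037, 0.545], [-0.042, -0.664, 0.746, -0.733], [0.009, -0.747, -0.664, 0.782], [0.0, 0.0, 0.0, 1.0]]
top 510.82158422604 324.6659115214617 237.39306743450675 [[0.023, -0.992, 0.124, 0.49], [-1.0, -0.023, 0.008, 0.056], [-0.005, -0.124, -0.992, 0.867], [0.0, 0.0, 0.0, 1.0]]
wrist 417.5436611497379 317.2747708352036 241.88669837202326 [[0.341, 0.891, 0.301, 0.11], [0.94, -0.323, -0.109, 0.545], [-0.0, 0.32, -0.947, 0.374], [0.0, 0.0, 0.0, 1.0]]
```

View pics/top0.png

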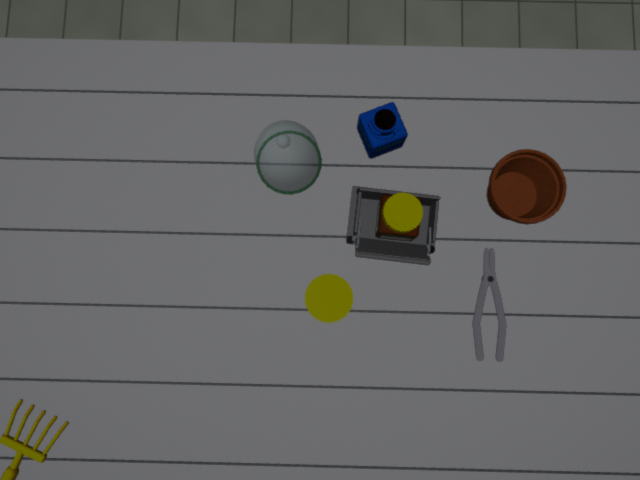

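View pics/side0.png

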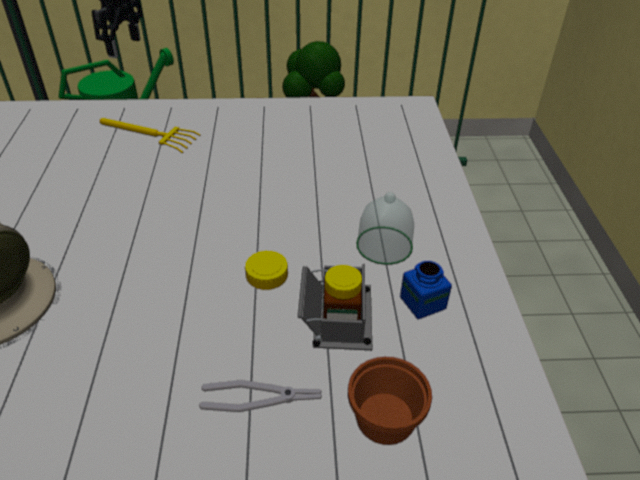

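The top view shows the candidates:
- The lid on the amber jar in the bin is at (402,212), and at (343,280) in the side view. This is the one I want.
- A bigger loose yellow lid lies at (329,298), side (267,269). It is a look-alike.
- The blue jar is at (383,130) and the yellow rake at (25,450). Neither is meant.

The bin's front hangs towards the robot, with its lip around (393,257).

```bash
cat > h.py <<'E'
import cv2,numpy as np
from rig import observe,get_image,camera_info,env
def ray(c,uv):
    T=np.linalg.inv(c['world_to_cam']);d=np.array([(uv[0]-c['cx'])/c['fx'],(uv[1]-c['cy'])/c['fy'],1])
    d=T[:3,:3]@d;return T[:3,3],d/np.linalg.norm(d)
def plane(c,uv,z):
    o,d=ray(c,uv);return o+d*(z-o[2])/d[2]
def tri(c1,u1,c2,u2):
    o,d=ray(c1,u1);p,e=ray(c2,u2)
    s=np.linalg.lstsq(np.c_[d,-e],p-o,rcond=None)[0]
    a,b=o+d*s[0],p+e*s[1];return (a+b)/2,np.linalg.norm(a-b)
def blobs(im,lo,hi,amin=100):
    m=cv2.inRange(cv2.cvtColor(im,cv2.COLOR_BGR2HSV),lo,hi)
    return [c for c in cv2.findContours(m,cv2.RETR_EXTERNAL,cv2.CHAIN_APPROX_NONE)[0] if cv2.contourArea(c)>amin]
Y=((22,150,60),(38,255,255))
E
python3 - <<'E'
from h import *
C={n:camera_info(n) for n in('side','top')};I={n:cv2.imread(f'pics/{n}0.png') for n in C}
B={}
for n in C:
    for c in blobs(I[n],*Y):
        x,y,w,h=cv2.boundingRect(c);e=cv2.fitEllipse(c);print(n,(x,y,w,h),np.round(e[0],1),np.round(e[1],1))
        B.setdefault(n,[]).append((x+w/2,y+h/2))
near=lambda n,p:min(B[n],key=lambda q:np.hypot(q[0]-p[0],q[1]-p[1]))
for t,s in(((402,212),(343,280)),((329,298),(267,269))):
    print(tri(C['top'],near('top',t),C['side'],near('side',s)))
a=cv2.resize(I['top'][175:275,335:450],None,fx=4,fy=4,interpolation=2);b=cv2.resize(I['side'][250:360,285:385],None,fx=3.64,fy=3.64,interpolation=2)
o=np.zeros((410,840,3),np.uint8);o[:400,:460]=a;o[:b.shape[0],465:465+b.shape[1]]=b[:410]
cv2.imwrite('pics/crop0.png',cv2.convertScaleAbs(o[:,:800+30][:, :800],alpha=2))
E
```

```text
side (325, 265, 37, 34) [342.8 281.4] [34.  37.6]
side (245, 251, 42, 38) [266.  269.4] [38.  42.2]
side (100, 118, 99, 34) [153.6 131.6] [23. 83.]
top (0, 400, 68, 80) [ 28.2 436.9] [47.5 77.3]
top (305, 274, 48, 49) [328.6 297.8] [46.8 47.2]
top (382, 193, 41, 40) [402.2 212.1] [39.1 40. ]
(array([ 0.62739322, -0.05766938,  0.08860608]), np.float64(0.0010591891844028518))
(array([0.49377979, 0.05248833, 0.01261071]), np.float64(0.0018771552849351151))
```

View pics/crop0.png

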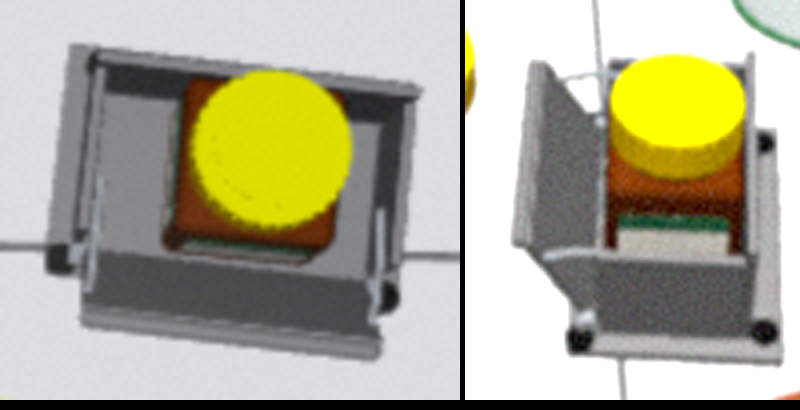

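The close crop confirms the choice: yellow lid on an amber square jar with a paper label, in the grey bin. The front is down towards the robot. Its lip ends are at about (356,254) and (430,262) in the top view, and at (305,268) and (301,316) in the side view.

```bash
python3 - <<'E'
from h import *
t,s=camera_info('top'),camera_info('side')
L=tri(t,(335+83/4,175+318/4),s,(285+75/3.64,250+65/3.64));R=tri(t,(335+378/4,175+350/4),s,(285+57/3.64,250+240/3.64))
print('lip',L,R,np.linalg.norm(L[0]-R[0]))
for k,z in (('bw',.068),):
    a=plane(t,(335+97/4,175+52/4),z);b=plane(t,(335+417/4,175+90/4),z);print(a,b,np.linalg.norm(a-b))
    y=b-a;print('yaw from backwall',np.degrees(np.arctan2(y[0],-y[1])))
y=R[0]-L[0];print('yaw lip',np.degrees(np.arctan2(y[0],-y[1])))
# side walls' top edges in top view
for a,b in(((100,60),(88,290)),((412,95),(378,320))):pass
E
```

```text
lip (array([0.56556052, 0.01167481, 0.05551005]), np.float64(0.0009810547638841691)) (array([ 0.5545531 , -0.10472873,  0.06036227]), np.float64(0.00010978518735213754)) 0.11702346992625441
[0.67045577 0.0084286  0.068     ] [ 0.65788403 -0.11890518  0.068     ] 0.12795288551732373
yaw from backwall -5.638574408201405
yaw lip -5.4019734070730765
```

Request:
{"fn": "drive_tool", "kwargs": {
  "offset": [
    [-0.5,-0.9,0],
    [-0.6,-0.95,0],
    [-0.7,-0.95,0],
    [-0.7,-0.95,0],
    [-0.7,-0.95,0],
    [-0.7,-0.95,0],
    [-0.7,-0.95,0],
    [-0.7,-0.95,0],
    [-0.7,-0.95,0],
    [-0.7,-0.95,0]
  ],
  "turn": [
    [0,0,-0.8],
    [0,0,-0.8],
    [0,0,-0.82],
    [0,0,0],
    [0,0,0],
    [0,0,0],
    [0,0,0],
    [0,0,0],
    [0,0,0],
    [0,0,0]
  ],
  "hand": [0,0,0,0,0,0,0,0,0,0],
  "newtons": 60
}}

```text
time_s: 1.4
position: [0.3985, 0.1063, 0.2094]
tool_rot: [[-0.996, 0.094, 0.0], [0.094, 0.996, 0.0], [-0.0, 0.0, -1.0]]
ft_force: [0.6, 0.1, 0.2]
grip_width: 0.0001
gripper_force: 0.0
```

```bash
cat >> h.py <<'E'
def go(p,yaw):
    s=observe();R=s['tool_rot'] if np.shape(s['tool_rot'])==(3,3) else np.array(s['tool_rot']);R=np.array(R)
    y=np.arctan2(R[1,0],R[0,0]);print('t',s['time_s'],'pos',np.round(s['position'],4),'yaw',np.degrees(y).round(2),'F',np.round(s['ft_force'],1),'w',s['grip_width'],'z',R[:,2].round(4))
    print('units',np.round(R.T@(np.array(p)-s['position'])/.04,2),'turn z',round((np.degrees(y)-yaw)/6,2))
BO=np.array([.628,-.053]);BX=np.array([.9954,-.0958])
E
python3 -c "
from h import *
p=BO-.100*BX
go([*p,.05],174.5)"
```

```text
t 1.4 pos [0.3985 0.1063 0.2094] yaw 174.58 F [0.6 0.1 0.2] w 9.18459206756821e-05 z [ 0.e+00  1.e-04 -1.e+00]
units [-3.59 -3.42  3.99] turn z 0.01
```

Request:
{"fn": "drive_tool", "kwargs": {
  "offset": [
    [-0.7,-0.85,0],
    [-0.9,-0.85,0],
    [-0.9,-0.85,0],
    [-0.9,-0.8,0],
    [0,0,0.8],
    [0,0,0.9],
    [0,0,0.9],
    [0,0,0.8],
    [0,0,0],
    [0,0,0]
  ],
  "turn": [
    [0,0,0],
    [0,0,0],
    [0,0,0],
    [0,0,0],
    [0,0,0],
    [0,0,0],
    [0,0,0],
    [0,0,0],
    [0,0,0],
    [0,0,0]
  ],
  "hand": [0,0,0,0,0,0,0,0,0,0]
}}

```text
time_s: 2.65
position: [0.5214, -0.0387, 0.0745]
tool_rot: [[-0.996, 0.094, 0.001], [0.094, 0.996, -0.0], [-0.001, -0.0, -1.0]]
ft_force: [0.4, 1.1, -0.4]
grip_width: 0.0003
gripper_force: 0.0
```

```bash
python3 -c "
from h import *
p=BO-.100*BX
go([*p,.05],174.5)
a=get_image('side')[220:370,230:430];b=get_image('wrist')
cv2.imwrite('pics/pre.png',np.hstack([cv2.convertScaleAbs(cv2.resize(a,(400,300)),alpha=2),cv2.convertScaleAbs(cv2.resize(b,(400,300)),alpha=2)]))"
```

```text
t 2.65 pos [ 0.5214 -0.0387  0.0745] yaw 174.59 F [ 0.4  1.1 -0.4] w 0.00025871285409905 z [ 1.5e-03 -4.0e-04 -1.0e+00]
units [-0.19 -0.1   0.61] turn z 0.02
```

View pics/pre.png

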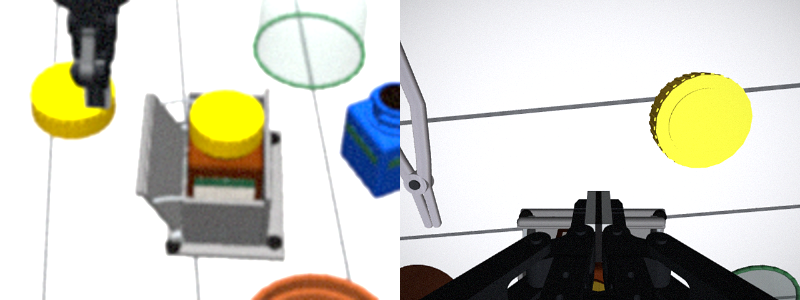

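The front's lip is straight ahead of the shut fingers and centred on them (wrist view, lip mid (592,212), fingers at 597). I'll go down and push.

Request:
{"fn": "drive_tool", "kwargs": {
  "offset": [
    [0,0,0.6],
    [-0.1,0,0],
    [-0.15,0,0],
    [-0.15,0,0],
    [-0.15,0,0],
    [-0.15,0,0],
    [-0.15,0,-0.05],
    [-0.15,0,-0.05],
    [0,0,0],
    [0,0,0]
  ],
  "turn": [
    [0,0,0],
    [0,0,0],
    [0,0,0],
    [0,0,0],
    [0,0,0],
    [0,0,0],
    [0,0,0],
    [0,0,0],
    [0,0,0],
    [0,0,0]
  ],
  "hand": [0,0,0,0,0,0,0,0,0,0]
}}

```text
time_s: 4.0
position: [0.5604, -0.0422, 0.0534]
tool_rot: [[-0.996, 0.094, -0.0], [0.094, 0.996, 0.0], [0.0, 0.0, -1.0]]
ft_force: [-0.0, 1.0, 0.2]
grip_width: 0.0004
gripper_force: 0.0
```

```bash
python3 -c "
from h import *
p=BO-.054*BX
go([*p,.055],174.5)"
```

```text
t 4.0 pos [ 0.5604 -0.0422  0.0534] yaw 174.6 F [-0.   1.   0.2] w 0.00044176094925601377 z [-3.e-04  1.e-04 -1.e+00]
units [-0.36 -0.11 -0.04] turn z 0.02
```

```bash
python3 -c "
from h import *
a=get_image('side')[230:350,270:390];b=get_image('wrist')[300:480,200:440]
cv2.imwrite('pics/p2.png',np.hstack([cv2.convertScaleAbs(cv2.resize(a,(400,400)),alpha=2),cv2.convertScaleAbs(cv2.resize(b,(400,400)),alpha=2)]))"
```

```text
(no output)
```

View pics/p2.png

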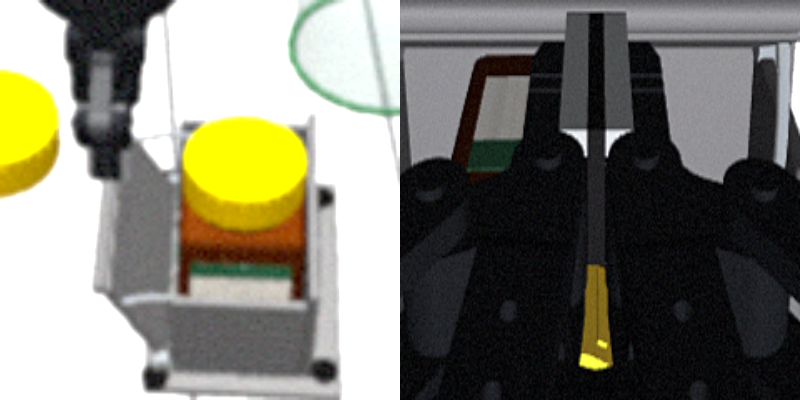

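```bash
python3 -c "
from h import *
c=camera_info('wrist');s=camera_info('side');t=camera_info('top')
def pr(c,p):
    q=c['world_to_cam']@np.r_[p,1];return (q[0]/q[2]*c['fx']+c['cx'],q[1]/q[2]*c['fy']+c['cy'])
P=np.array(observe()['position'])
print('TCP in side',pr(s,P),'wrist',pr(c,P))
for z in(.048,.053,.058,.063):
    p=plane(c,(310,309),z);print(z,p,(p[:2]-BO)@BX, 'side',pr(s,p),'top',pr(t,p))
g=get_image('wrist');cv2.imwrite('pics/w2.png',g)
print(cv2.cvtColor(g,7)[285:330:2,255].tolist())
t=get_image('top')[175:275,335:450]
cv2.imwrite('pics/p3.png',cv2.convertScaleAbs(np.hstack([cv2.resize(t,(460,400)),cv2.resize(g[240:400,160:320],(340,400))[:,:340]]),alpha=2))
"
```

```text
TCP in side (np.float64(303.26220481763323), np.float64(290.8048372138502)) wrist (np.float64(317.8461731035701), np.float64(298.611918657886))
0.048 [ 0.56793052 -0.04646944  0.048     ] -0.06041878576580442 side (np.float64(307.73286182270164), np.float64(294.68190872719)) top (np.float64(391.6729533956385), np.float64(253.97745107920684))
0.053 [ 0.56531396 -0.04612905  0.053     ] -0.06305592125437273 side (np.float64(306.1987438694396), np.float64(292.56705821125956)) top (np.float64(391.84051357547406), np.float64(255.3161664492771))
0.058 [ 0.5626974  -0.04578866  0.058     ] -0.06569305674294115 side (np.float64(304.65486601017795), np.float64(290.43875322646323)) top (np.float64(392.010257619052), np.float64(256.672329711567))
0.063 [ 0.56008083 -0.04544828  0.063     ] -0.06833019223150946 side (np.float64(303.10113481037774), np.float64(288.2968649690917)) top (np.float64(392.1822285008816), np.float64(258.04628420920346))
[140, 139, 142, 141, 153, 12, 30, 45, 58, 71, 78, 83, 74, 71, 58, 68, 75, 32, 55, 81, 16, 1, 8]
```

View pics/p3.png

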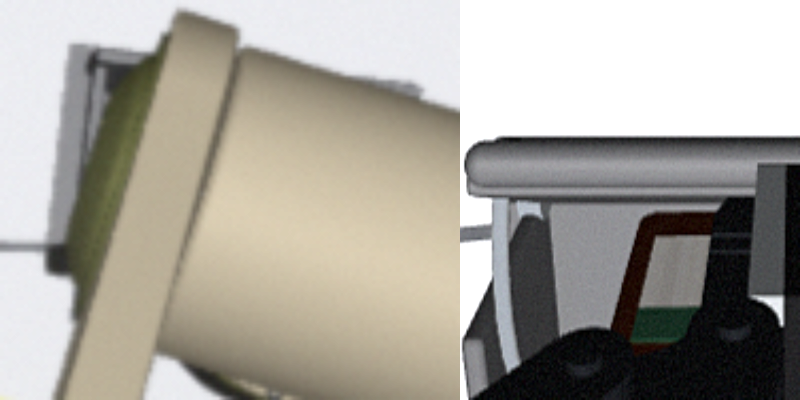

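```bash
python3 -c "
from h import *
s=camera_info('side')
def pr(c,p):
    q=c['world_to_cam']@np.r_[p,1];return (q[0]/q[2]*c['fx']+c['cx'],q[1]/q[2]*c['fy']+c['cy'])
print('pre tip pred',pr(s,[.5214,-.0387,.0745]))
def B(x,y,z): return np.r_[BO+BX*x+np.array([-BX[1],BX[0]])*y,z]
for th in(0,.2,.4,.6,.8):
    for y in(.056,0,-.056):print(th,y,np.round(pr(s,B(-.036-.058*np.sin(th),y,.01+.058*np.cos(th))),1),end=' ')
    print()
a=get_image('side')[240:340,270:350];o=cv2.imread('pics/side0.png')[240:340,270:350]
cv2.imwrite('pics/p4.png',cv2.convertScaleAbs(np.hstack([cv2.resize(o,(400,500),interpolation=2),cv2.resize(a,(400,500),interpolation=2)]),alpha=2))
"
```

```text
pre tip pred (np.float64(280.10409668063113), np.float64(281.24880084816357))
0 0.056 [323.6 264.6] 0 0 [322.1 287.5] 0 -0.056 [320.6 312.6] 
0.2 0.056 [317.  264.8] 0.2 0 [315.3 287.7] 0.2 -0.056 [313.5 312.7] 
0.4 0.056 [310.7 265.9] 0.4 0 [308.8 288.8] 0.4 -0.056 [306.7 313.8] 
0.6 0.056 [305.  267.9] 0.6 0 [302.8 290.8] 0.6 -0.056 [300.5 315.7] 
0.8 0.056 [300.1 270.6] 0.8 0 [297.7 293.6] 0.8 -0.056 [295.1 318.5]
```

View pics/p4.png

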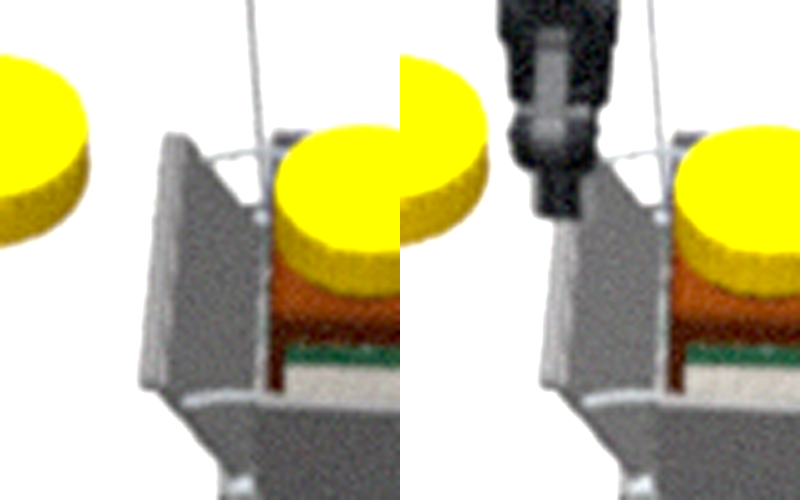

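The side view shows the fingertip at px (303,284), above the lip and not in front of it. The lip hasn't moved: θ is still about 0.6. The tips sit about 1 cm higher than the reported TCP, so I'll back off, go lower and push again.

Request:
{"fn": "drive_tool", "kwargs": {
  "offset": [
    [0.4,-0.1,0],
    [0.5,0,0],
    [0,0,0.38],
    [0,0,0],
    [-0.15,0,0],
    [-0.15,0,0],
    [-0.15,0,0],
    [-0.15,0,0],
    [-0.15,0,0],
    [0,0,0]
  ],
  "turn": [
    [0,0,0],
    [0,0,0],
    [0,0,0],
    [0,0,0],
    [0,0,0],
    [0,0,0],
    [0,0,0],
    [0,0,0],
    [0,0,0],
    [0,0,0]
  ],
  "hand": [0,0,0,0,0,0,0,0,0,0]
}}

```text
time_s: 5.5
position: [0.5503, -0.0452, 0.0391]
tool_rot: [[-0.996, 0.093, -0.01], [0.093, 0.996, 0.001], [0.01, -0.0, -1.0]]
ft_force: [-22.2, 0.3, 23.8]
grip_width: 0.0001
gripper_force: 15.8
```

```bash
python3 -c "
from h import *
p=BO-.054*BX
go([*p,.038],174.5)"
```

```text
t 5.5 pos [ 0.5503 -0.0452  0.0391] yaw 174.65 F [-22.2   0.3  23.8] w 0.00012698565216523014 z [-9.7e-03  7.0e-04 -1.0e+00]
units [-0.6  -0.01  0.02] turn z 0.02
```

The push lands on top of the lip (force is both backward and upward), so it's still too high. I'll back off, drop 14 mm more, then push on a rising path.

Request:
{"fn": "drive_tool", "kwargs": {
  "offset": [
    [0.3,0,0],
    [0.3,0,0],
    [0,0,0.38],
    [0,0,0],
    [-0.15,0,0],
    [-0.15,0,0],
    [-0.15,0,0],
    [-0.15,0,0],
    [0,0,0],
    [0,0,0]
  ],
  "turn": [
    [0,0,0],
    [0,0,0],
    [0,0,0],
    [0,0,0],
    [0,0,0],
    [0,0,0],
    [0,0,0],
    [0,0,0],
    [0,0,0],
    [0,0,0]
  ],
  "hand": [0,0,0,0,0,0,0,0,0,0]
}}

```text
time_s: 6.75
position: [0.5522, -0.0451, 0.0231]
tool_rot: [[-0.996, 0.094, -0.005], [0.094, 0.996, 0.001], [0.005, 0.0, -1.0]]
ft_force: [-11.2, 1.2, 8.5]
grip_width: 0.0002
gripper_force: 5.6
```

```bash
python3 -c "
from h import *
p=BO-.054*BX
go([*p,.038],174.5)"
```

```text
t 6.75 pos [ 0.5522 -0.0451  0.0231] yaw 174.62 F [-11.2   1.2   8.5] w 0.0001684570335720434 z [-0.0053  0.001  -1.    ]
units [-0.55 -0.02 -0.38] turn z 0.02
```

Request:
{"fn": "drive_tool", "kwargs": {
  "offset": [
    [-0.1,0,-0.05],
    [-0.1,0,-0.05],
    [-0.1,0,-0.05],
    [-0.1,0,-0.05],
    [-0.1,0,-0.05],
    [0,0,0],
    [0,0,0],
    [0,0,0],
    [0,0,0],
    [0,0,0]
  ],
  "turn": [
    [0,0,0],
    [0,0,0],
    [0,0,0],
    [0,0,0],
    [0,0,0],
    [0,0,0],
    [0,0,0],
    [0,0,0],
    [0,0,0],
    [0,0,0]
  ],
  "hand": [0,0,0,0,0,0,0,0,0,0]
}}

```text
time_s: 8.0
position: [0.5727, -0.047, 0.032]
tool_rot: [[-0.996, 0.094, -0.004], [0.094, 0.996, 0.001], [0.005, 0.001, -1.0]]
ft_force: [-5.2, 1.2, -4.2]
grip_width: 0.0001
gripper_force: 2.6
```

```bash
python3 -c "
from h import *
p=BO-.054*BX
go([*p,.038],174.5)
a=get_image('side')[240:340,270:350];g=get_image('wrist')[240:480,160:480]
cv2.imwrite('pics/p5.png',cv2.convertScaleAbs(np.hstack([cv2.resize(a,(320,400),interpolation=2),cv2.resize(g,(480,400))]),alpha=2))
"
```

```text
t 8.0 pos [ 0.5727 -0.047   0.032 ] yaw 174.6 F [-5.2  1.2 -4.2] w 8.307647088996658e-05 z [-0.0045  0.0012 -1.    ]
units [-0.04 -0.02 -0.15] turn z 0.02
```

View pics/p5.png

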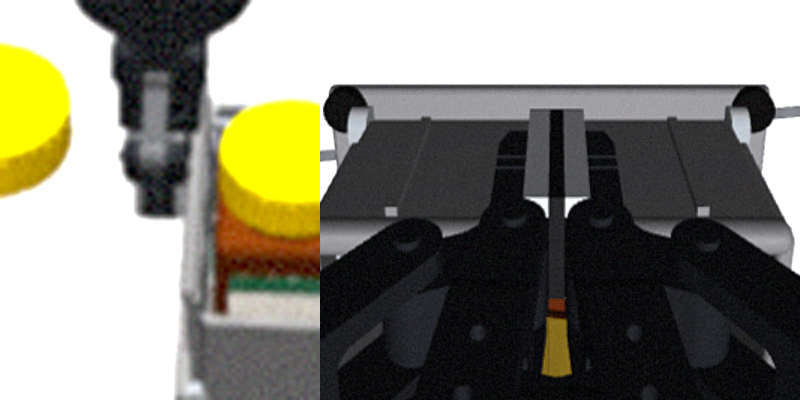

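The front has followed and is almost upright (lip near end about px (316,315) against 320.6 when shut). I'll finish the push slowly.

Request:
{"fn": "drive_tool", "kwargs": {
  "offset": [
    [-0.05,0,-0.05],
    [-0.05,0,-0.05],
    [-0.05,0,-0.05],
    [-0.05,0,0],
    [-0.05,0,0],
    [-0.05,0,0],
    [0,0,0],
    [0,0,0],
    [0,0,0],
    [0,0,0]
  ],
  "turn": [
    [0,0,0],
    [0,0,0],
    [0,0,0],
    [0,0,0],
    [0,0,0],
    [0,0,0],
    [0,0,0],
    [0,0,0],
    [0,0,0],
    [0,0,0]
  ],
  "hand": [0,0,0,0,0,0,0,0,0,0]
}}

```text
time_s: 9.35
position: [0.5745, -0.0466, 0.0355]
tool_rot: [[-0.995, 0.093, -0.03], [0.093, 0.996, 0.005], [0.03, 0.002, -1.0]]
ft_force: [-41.8, 0.1, 4.6]
grip_width: 0.0001
gripper_force: 20.8
```

```bash
python3 -c "
from h import *
p=BO-.050*BX
go([*p,.038],174.5)
"
```

```text
t 9.35 pos [ 0.5745 -0.0466  0.0355] yaw 174.66 F [-41.8   0.1   4.6] w 0.00011551673826961899 z [-0.0296  0.0048 -0.9995]
units [-0.1  -0.03 -0.06] turn z 0.03
```

Request:
{"fn": "drive_tool", "kwargs": {
  "offset": [
    [0.4,0,0],
    [0.5,0,0],
    [0,0,-0.9],
    [0,0,-1],
    [0,0,-1],
    [0,0,-0.6],
    [0,0,0],
    [0,0,0],
    [0,0,0],
    [0,0,0]
  ],
  "turn": [
    [0,0,0],
    [0,0,0],
    [0,0,0],
    [0,0,0],
    [0,0,0],
    [0,0,0],
    [0,0,0],
    [0,0,0],
    [0,0,0],
    [0,0,0]
  ],
  "hand": [0,0,0,0,0,0,1,1,1,1]
}}

```text
time_s: 10.6
position: [0.5501, -0.0452, 0.1783]
tool_rot: [[-0.996, 0.094, -0.001], [0.094, 0.996, 0.0], [0.001, 0.0, -1.0]]
ft_force: [-0.6, 1.4, -0.5]
grip_width: 0.0725
gripper_force: 0.0
```

```bash
python3 -c "
from h import *
go([.627,-.058,.16],114.5)
C={n:camera_info(n) for n in('side','wrist')};I={n:get_image(n) for n in C};U={}
for n in C:
    for c in blobs(I[n],*Y,300):
        x,y,w,h=cv2.boundingRect(c);print(n,x,y,w,h);U.setdefault(n,[]).append((x+w/2,y+h/2))
for u in U['wrist']:
    for v in U['side']:
        p,r=tri(C['wrist'],u,C['side'],v)
        if r<.01:print(u,v,p.round(4),round(r,4))
a=I['side'][240:340,280:380];g=I['wrist']
cv2.imwrite('pics/p6.png',cv2.convertScaleAbs(np.hstack([cv2.resize(a,(320,320),interpolation=2),cv2.resize(g,(427,320))]),alpha=2))
"
```

```text
t 10.6 pos [ 0.5501 -0.0452  0.1783] yaw 174.59 F [-0.6  1.4 -0.5] w 0.07248671643415772 z [-1.3e-03  4.0e-04 -1.0e+00]
units [-1.94 -0.14  0.45] turn z 10.01
side 324 265 38 35
side 245 251 42 38
side 100 118 100 34
wrist 264 300 90 90
wrist 385 70 111 112
(309.0, 345.0) (343.0, 282.5) [ 0.627  -0.0591  0.0902] 0.003
(440.5, 126.0) (266.0, 270.0) [0.4942 0.0547 0.0108] 0.003
```

View pics/p6.png

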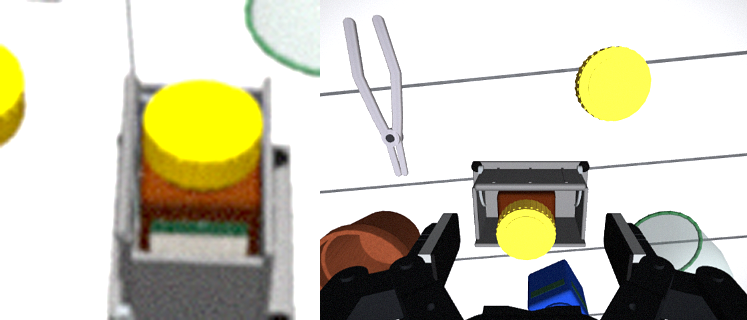

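```bash
python3 -c "
from h import *
def pr(c,p):
    q=c['world_to_cam']@np.r_[p,1];return np.array((q[0]/q[2]*c['fx']+c['cx'],q[1]/q[2]*c['fy']+c['cy']))
def B(x,y,z): return np.r_[BO+BX*x+np.array([-BX[1],BX[0]])*y,z]
w=camera_info('wrist');s=camera_info('side');g=cv2.cvtColor(get_image('wrist'),6);S=cv2.cvtColor(get_image('side'),6)
for y in(.04,.02,0,-.02,-.04):
    a=pr(w,B(-.043,y,.068));b=pr(w,B(.0385,y,.068));c=pr(s,B(-.043,y,.066));d=pr(w,B(-.035,y,.068))
    print('wrist front pred',a.round(1),'inner',d.round(1),'back',b.round(1),g[int(a[1])-12:int(a[1])+25,int(a[0])].tolist())
    print('  side outer pred',c.round(1),S[int(c[1]),int(c[0])-8:int(c[0])+10].tolist())
y=.045;b=pr(w,B(.0385,y,.068));print(b,g[int(b[1])-18:int(b[1])+18,int(b[0])].tolist())
"
```

```text
wrist front pred [372.9 273.7] inner [372.5 283.9] back [368.4 370.5] [27, 27, 26, 26, 27, 24, 25, 25, 24, 24, 26, 25, 19, 23, 38, 53, 61, 69, 83, 85, 81, 73, 69, 55, 49, 69, 78, 75, 78, 76, 75, 78, 78, 77, 77, 75, 80]
  side outer pred [319.1 271.6] [167, 163, 164, 168, 165, 164, 161, 113, 89, 90, 82, 68, 54, 62, 83, 101, 127, 139]
wrist front pred [345.  273.7] inner [344.7 283.9] back [342.6 370.4] [28, 25, 27, 24, 27, 24, 28, 25, 27, 27, 29, 28, 21, 24, 43, 53, 60, 71, 82, 89, 80, 73, 70, 58, 44, 25, 9, 13, 15, 14, 21, 17, 22, 27, 26, 29, 29]
  side outer pred [318.6 279.8] [164, 164, 163, 166, 166, 169, 163, 128, 97, 92, 84, 76, 66, 45, 58, 106, 136, 144]
wrist front pred [317.  273.7] inner [317.  283.9] back [316.9 370.4] [26, 23, 24, 26, 25, 25, 26, 24, 25, 25, 25, 25, 25, 30, 36, 52, 59, 73, 84, 86, 80, 81, 66, 59, 44, 26, 7, 14, 14, 13, 16, 23, 25, 30, 29, 26, 28]
  side outer pred [318.  288.2] [163, 167, 163, 166, 164, 166, 159, 122, 84, 83, 91, 81, 67, 43, 40, 33, 51, 66]
wrist front pred [289.  273.7] inner [289.3 283.9] back [291.2 370.4] [28, 26, 28, 30, 25, 27, 27, 24, 25, 26, 27, 29, 22, 22, 37, 56, 61, 73, 83, 84, 81, 76, 71, 58, 52, 25, 9, 8, 13, 12, 18, 24, 28, 23, 31, 32, 28]
  side outer pred [317.4 296.9] [165, 165, 165, 167, 166, 168, 158, 111, 85, 93, 86, 73, 69, 58, 43, 31, 36, 44]
wrist front pred [261.1 273.6] inner [261.5 283.9] back [265.5 370.4] [23, 26, 29, 25, 25, 25, 27, 25, 23, 23, 24, 43, 59, 42, 35, 53, 63, 73, 85, 85, 79, 77, 70, 56, 54, 70, 79, 75, 80, 77, 78, 76, 76, 78, 77, 76, 77]
  side outer pred [316.8 305.8] [163, 164, 166, 165, 167, 166, 159, 116, 83, 90, 90, 82, 64, 52, 58, 44, 15, 24]
[374.78657823 370.45133724] [23, 29, 25, 26, 27, 26, 26, 25, 25, 25, 25, 27, 23, 51, 72, 75, 73, 62, 97, 137, 149, 116, 69, 53, 50, 105, 141, 143, 141, 144, 143, 142, 140, 142, 141, 141]
```

The front is shut: the lip's outer edge is within half a pixel of the shut prediction in the side view and within 1 px in the wrist view. Next I move over the lid and turn back to make room for unscrewing.

Request:
{"fn": "drive_tool", "kwargs": {
  "offset": [
    [-0.9,-0.1,0],
    [-1,-0.03,0],
    [0,0,0],
    [0,0,0],
    [0,0,0],
    [0,0,0],
    [0,0,0],
    [0,0,0],
    [0,0,0],
    [0,0,0]
  ],
  "turn": [
    [0,0,0],
    [0,0,0],
    [0,0,1],
    [0,0,1],
    [0,0,1],
    [0,0,1],
    [0,0,1],
    [0,0,1],
    [0,0,1],
    [0,0,1]
  ],
  "hand": [1,1,1,1,1,1,1,1,1,1]
}}

```text
time_s: 12.05
position: [0.6254, -0.0576, 0.1789]
tool_rot: [[-0.593, 0.805, -0.0], [0.805, 0.593, 0.0], [0.0, -0.0, -1.0]]
ft_force: [-1.0, 1.0, -0.3]
grip_width: 0.0852
gripper_force: 0.0
```

```bash
python3 -c "
from h import *
go([.627,-.0585,.075],126.5)
s=observe();P=np.array(s['position']);R=np.array(s['tool_rot']);c=camera_info('side')
im=get_image('side');g=cv2.cvtColor(im,6)
def pr(c,p):
    q=c['world_to_cam']@np.r_[p,1];return np.array((q[0]/q[2]*c['fx']+c['cx'],q[1]/q[2]*c['fy']+c['cy']))
for sg in(1,-1):
  for k in(.0428,.05):
    f=P+sg*R[:,1]*k
    print(sg,k)
    for dz in(0,.013,.02,.03,.04):
        u=pr(c,f+[0,0,dz]);x,y=u.astype(int);print('  ',dz,u.round(1),im[y,x].tolist())
cv2.imwrite('pics/p7.png',cv2.convertScaleAbs(cv2.resize(im[180:310,270:420],(750,650)[:2]),alpha=2)[:600])
"
```

```text
t 12.05 pos [ 0.6254 -0.0576  0.1789] yaw 126.39 F [-1.   1.  -0.3] w 0.08517728114245633 z [-2.e-04  0.e+00 -1.e+00]
units [-0.04  0.02  2.6 ] turn z -0.02
1 0.0428
   0 [365.3 230.2] [80, 97, 72]
   0.013 [365.8 223.9] [125, 127, 121]
   0.02 [366.1 220.5] [132, 135, 130]
   0.03 [366.6 215.6] [138, 139, 133]
   0.04 [367.  210.5] [5, 0, 0]
1 0.05
   0 [368.6 228.4] [104, 115, 96]
   0.013 [369.2 222.1] [131, 132, 127]
   0.02 [369.5 218.7] [139, 141, 136]
   0.03 [370.  213.8] [20, 20, 19]
   0.04 [370.4 208.7] [1, 4, 3]
-1 0.0428
   0 [323.7 252.9] [167, 168, 170]
   0.013 [323.9 246.5] [167, 169, 171]
   0.02 [324.  243.1] [169, 169, 170]
   0.03 [324.1 238. ] [78, 77, 77]
   0.04 [324.3 233. ] [65, 66, 65]
-1 0.05
   0 [320.1 254.8] [114, 112, 112]
   0.013 [320.2 248.5] [107, 103, 106]
   0.02 [320.3 245. ] [104, 104, 101]
   0.03 [320.4 240. ] [111, 111, 110]
   0.04 [320.5 234.9] [6, 7, 9]
```

The open tips sit about 27 mm behind the TCP, so a TCP height of 0.058 puts the pads on the lid's skirt. Going down and gripping.

Request:
{"fn": "drive_tool", "kwargs": {
  "offset": [
    [-0.04,0.02,0.9],
    [0,0,0.9],
    [0,0,0.7],
    [0,0,0.3],
    [0,0,0.2],
    [0,0,0],
    [0,0,0],
    [0,0,0],
    [0,0,0],
    [0,0,0]
  ],
  "turn": [
    [0,0,0],
    [0,0,0],
    [0,0,0],
    [0,0,0],
    [0,0,0],
    [0,0,0],
    [0,0,0],
    [0,0,0],
    [0,0,0],
    [0,0,0]
  ],
  "hand": [1,1,1,1,1,1,1,0,0,0],
  "newtons": 80
}}

```text
time_s: 13.35
position: [0.6275, -0.0584, 0.0604]
tool_rot: [[-0.596, 0.803, 0.002], [0.803, 0.596, -0.0], [-0.001, 0.001, -1.0]]
ft_force: [-1.7, 0.2, 6.3]
grip_width: 0.0576
gripper_force: 83.5
```

Request:
{"fn": "drive_tool", "kwargs": {
  "offset": [
    [0,0,0],
    [0,0,0],
    [0,0,0],
    [0,0,0],
    [0,0,0],
    [0,0,0],
    [0,0,0],
    [0,0,0],
    [0,0,0],
    [0,0,0]
  ],
  "turn": [
    [0,0,0],
    [0,0,0],
    [0,0,0],
    [0,0,0],
    [0,0,0],
    [0,0,0],
    [0,0,0],
    [0,0,0],
    [0,0,0],
    [0,0,0]
  ],
  "hand": [0,0,0,0,0,0,0,0,0,0]
}}

```text
time_s: 14.6
position: [0.6275, -0.0584, 0.0604]
tool_rot: [[-0.596, 0.803, 0.002], [0.803, 0.596, -0.0], [-0.001, 0.001, -1.0]]
ft_force: [-1.0, 0.7, 7.0]
grip_width: 0.0575
gripper_force: 83.5
```

```bash
python3 -c "
from h import *
go([.627,-.0585,.058],126.5);print(observe()['gripper_force'],observe()['wrist_torque'],observe()['q'])
im=get_image('side')[180:320,260:430];g=get_image('wrist')
cv2.imwrite('pics/p7.png',cv2.convertScaleAbs(np.hstack([cv2.resize(im,(425,350)),cv2.resize(g[130:],(373,350))]),alpha=2))
"
```

```text
t 14.6 pos [ 0.6275 -0.0584  0.0604] yaw 126.6 F [-1.   0.7  7. ] w 0.05753363609790923 z [ 2.e-03 -4.e-04 -1.e+00]
units [ 0.01 -0.01  0.06] turn z 0.02
83.49209144711494 [0.15596789 0.215951   0.02859314] [-1.60644695e+01  3.72380932e+01  7.29793361e+01  8.45050634e-03
  6.96685641e+01 -5.26696191e+01]
```

View pics/p7.png

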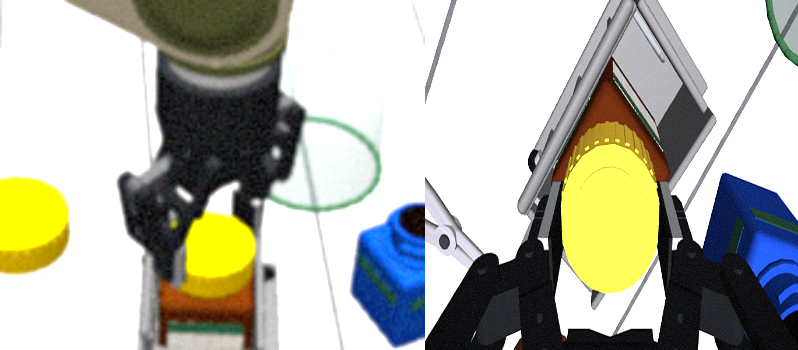

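The wrist view shows the lid at about (610,215) held squarely between both pads, with the jar below it in the shut bin. Now I unscrew: −13 units is 78° counter-clockwise.

Request:
{"fn": "drive_tool", "kwargs": {
  "offset": [
    [0,0,0],
    [0,0,0],
    [0,0,0],
    [0,0,0],
    [0,0,0],
    [0,0,0],
    [0,0,0],
    [0,0,0],
    [0,0,0],
    [0,0,0]
  ],
  "turn": [
    [0,0,-0.5],
    [0,0,-0.7],
    [0,0,-0.7],
    [0,0,-0.7],
    [0,0,-0.7],
    [0,0,-0.7],
    [0,0,-0.7],
    [0,0,-0.7],
    [0,0,-0.7],
    [0,0,-0.7]
  ],
  "hand": [0,0,0,0,0,0,0,0,0,0]
}}

```text
time_s: 15.95
position: [0.6283, -0.0587, 0.0611]
tool_rot: [[-0.976, 0.216, 0.004], [0.216, 0.976, -0.001], [-0.004, -0.0, -1.0]]
ft_force: [-0.2, 0.9, 9.3]
grip_width: 0.0576
gripper_force: 84.3
```

Request:
{"fn": "drive_tool", "kwargs": {
  "offset": [
    [0,0,0],
    [0,0,0],
    [0,0,0],
    [0,0,0],
    [0,0,0],
    [0,0,0],
    [0,0,0],
    [0,0,0],
    [0,0,0],
    [0,0,0]
  ],
  "turn": [
    [0,0,-0.7],
    [0,0,-0.7],
    [0,0,-0.7],
    [0,0,-0.7],
    [0,0,-0.7],
    [0,0,-0.7],
    [0,0,-0.7],
    [0,0,-0.7],
    [0,0,-0.6],
    [0,0,0]
  ],
  "hand": [0,0,0,0,0,0,0,0,0,0]
}}

```text
time_s: 17.2
position: [0.6285, -0.0588, 0.0613]
tool_rot: [[-0.909, -0.417, 0.005], [-0.417, 0.909, -0.001], [-0.004, -0.003, -1.0]]
ft_force: [1.1, -0.4, 10.6]
grip_width: 0.0574
gripper_force: 84.4
```

```bash
python3 -c "
from h import *
go([.627,-.0585,.058],204.6);print(observe()['gripper_force'],observe()['wrist_torque'])
c=camera_info('wrist');print([cv2.boundingRect(b) for b in blobs(get_image('wrist'),*Y,300)])
"
```

```text
t 17.2 pos [ 0.6285 -0.0588  0.0613] yaw -155.36 F [ 1.1 -0.4 10.6] w 0.057350165130505525 z [ 0.0048 -0.0013 -1.    ]
units [0.03 0.02 0.08] turn z -59.99
84.35427881777287 [ 0.00916996 -0.01383841  0.03717532]
[(233, 251, 170, 172), (572, 33, 68, 169)]
```

Request:
{"fn": "drive_tool", "kwargs": {
  "offset": [
    [0,0,-0.1],
    [0,0,-0.15],
    [0,0,-0.15],
    [0,0,-0.2],
    [0,0,-0.2],
    [0,0,-0.2],
    [0,0,0],
    [0,0,0],
    [0,0,0],
    [0,0,0]
  ],
  "turn": [
    [0,0,0],
    [0,0,0],
    [0,0,0],
    [0,0,0],
    [0,0,0],
    [0,0,0],
    [0,0,0],
    [0,0,0],
    [0,0,0],
    [0,0,0]
  ],
  "hand": [0,0,0,0,0,0,0,0,0,0]
}}

```text
time_s: 18.5
position: [0.6269, -0.0584, 0.0988]
tool_rot: [[-0.909, -0.416, -0.0], [-0.416, 0.909, 0.0], [0.0, 0.0, -1.0]]
ft_force: [-0.9, 0.0, 0.3]
grip_width: 0.0573
gripper_force: 85.1
```

```bash
python3 -c "
from h import *
go([.627,-.0585,.1],204.6);print(observe()['gripper_force'])
s=camera_info('side');w=camera_info('wrist');S=get_image('side');W=get_image('wrist')
for n,i in(('s',S),('w',W)):print(n,[(cv2.boundingRect(b),np.round(cv2.fitEllipse(b)[0],1)) for b in blobs(i,*Y,200)])
cv2.imwrite('pics/p8.png',cv2.convertScaleAbs(np.hstack([cv2.resize(S[210:350,270:430],(400,350)),cv2.resize(W[80:],(400,350))]),alpha=2))
"
```

```text
t 18.5 pos [ 0.6269 -0.0584  0.0988] yaw -155.41 F [-0.9  0.   0.3] w 0.05728279766280351 z [-5.e-04  1.e-04 -1.e+00]
units [-0.   -0.   -0.03] turn z -60.0
85.05970587953925
s [((245, 251, 42, 38), array([266. , 269.4])), ((325, 247, 24, 36), array([337.3, 265.1])), ((100, 118, 95, 34), array([151. , 132.4]))]
w [((233, 251, 169, 172), array([316.8, 339.4])), ((529, 36, 111, 153), array([589.9, 115.5]))]
```

View pics/p8.png

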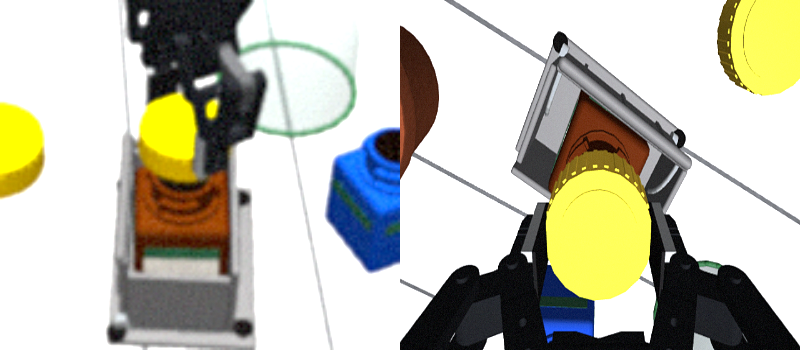

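The lid is off. The side view shows the bare amber neck at about (345,288) with the lid straight above it, and the jar standing in the shut bin. The lift was 37.5 mm, so there is about 22 mm of air. I'm handing in.

```bash
python3 -c "
from rig import env
print(env.close_job())"
```

```text
the job is handed in; nothing more can be done
None
```

I handed the job in at 18.5 s: the bin front is shut, the jar is standing in it, and the yellow lid is unscrewed (78°) and held level about 22 mm above the open mouth.

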